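# Slide the cover board under the sprung arm of the print holder

## Task

Put the white cover board on top of the pile of printed sample boards, underneath the sprung arm of the blue holder, so that the arm's foot presses on the cover instead of on the print: slide it in from the open end, lying flat and square over the pile, grip at the open end, until it is fully home against the back stop, then let go. The two prints must stay in their place in the holder, and the jar, bottle, carved block and brush are to be left alone.

Things in the scene. Friction and masses are not known exactly. Their poses are not given: they have to be found in the camera images.
- holder: Blue steel holder, fixed, left or right of the cover board. Base plate 250 x 140 x 8 mm (x -120 to +130 mm), no side walls. Origin: on the table, below the middle of the boards' place; +x runs from the open end to the back stop, away from the robot (yaw within 0.3 rad); z up. The pile's top face is 20 mm above the table. A board fully home has its origin at x = 0 to 1 mm, y = 0.
- back_stop (a point): Middle of the back stop's inner face, at holder x = +101 mm, y = 0, 27 mm above the table. The stop is a blue wall across the holder's far end, 120 mm wide, its top 34 mm above the table.
- hold_arm (a joint): Hinge angle (rad) of the bright steel sprung arm, 40 mm wide; axis along holder y at holder x = +109 mm, z = 48 mm. 0: foot on the two prints; grows as the foot rises; about 0.077 with the 6 mm cover under it. A spring presses the foot down with 2 to 3 N; the arm does not stay up by itself. Nothing of arm or hinge is higher than 58 mm with the cover in.
- press_foot (a point): Underside of the arm's round foot (12 mm diameter, 40 mm wide), at the start at holder x = +30 mm, y = 0, z = 20 mm (the pile's top face). It moves with the arm.
- lip_tip (a point): Free end of the arm's upturned lip, at the start at holder x = -19 mm, 39 mm above the table. From the foot the polished lip slopes up at 22 degrees towards the open end: a board pushed along the pile under it lifts the arm by itself (about 5 N of push, more if the board is pressed down on the pile).
- cover: White rigid cover board, 200 (x) x 110 (y) x 6 mm, 0.1 to 0.2 kg, loose, flat on the table. Origin: centre of its underside; z up, yaw within 0.6 rad of the world's x. A dark wooden grip stands on it near its -x end; the +x end goes in under the arm first. In the holder its underside is 20 mm above the table.
- cover_grip (a point): Centre of the cover's dark wooden grip: 44 mm (board x) x 16 mm (board y) x 30 mm high, 60 mm from the board's origin towards its -x end, on its centre line, standing from 6 to 36 mm above the board's underside. Pinched from above across its 16 mm, fingers closing along the board's y.
- print_low: Lower sample board of the pile, 200 x 110 x 6 mm, light wood with blue and green print; loose on the holder's plate. Origin: centre of its underside.
- print_top: Upper sample board of the pile, same size, red and orange print; loose, on the lower one, within 3 mm of the holder's middle, held by the arm's foot. Origin: centre of its underside, 14 mm above the table.
- paint_jar: Red jar with black lid, 84 mm diameter, 110 mm high, at the left. Origin: centre of its underside. Bystander.
- ink_bottle: Green bottle with yellow cap, 56 mm diameter, 130 mm high, at the right. Origin: centre of its underside. Bystander.
- carved_block: Dark wooden printing block 90 x 70 x 39 mm, at the right. Origin: centre of its underside. Bystander.
- brush: Brush lying on the table at the left. Bystander.
There are look-alikes about, which are no part of the job. Leave any pink or purple look-alike of the print_top alone.

How it is judged:
At the end, for the whole second after the job is handed in: Released and at rest, the cover lies flat on the pile under the foot (arm 0.04 to 0.13 rad, underside 20 +-3 mm up), grip at the open end, within 9 mm of home, 15 mm of the middle, 0.13 rad of square. Both prints within 14 mm of home, 15 mm of the middle, 0.13 rad (x of cover in the frame of holder between -0.009 and 0.004 m and y of cover in the frame of holder between -0.015 and 0.015 m and z of cover in the frame of holder between 0.017 and 0.023 m and angle between the x axis of each of cover, print_low, print_top and the x axis of holder, either way round below 0.13 rad and angle between cover's own z axis and vertical below 0.06 rad and x of cover_grip in the frame of holder below -0.04 m and value of joint hold_arm between 0.04 and 0.13 rad and linear speed of cover below 0.02 m/s and velocity of joint hold_arm below 0.1 rad/s and x of each of print_low, print_top in the frame of holder above -0.014 m and y of print_low in the frame of holder between -0.015 and 0.015 m and y of print_top in the frame of holder between -0.015 and 0.015 m); the robot touches nothing.
It fails at once if a bystander (jar, bottle, carved block, brush) is pushed more than 30 mm from its place (distance of any of paint_jar, ink_bottle, carved_block, brush from where it was at the start of the episode above 0.03 m).
It also fails if it takes over 40 s, if anything falls off the work surface, if the arm or the gripper's body presses on something with over 40 N, if the wrist force passes 120 N, or if a joint passes its speed limit or range.

## Robot

A 6-joint arm with a two-finger parallel gripper is mounted at the origin on the work surface. World frame = base frame: x ahead of the robot, y to its left, z up, the work surface at z = 0. Lengths are in m, angles in rad, forces in N, time in s.
With the tool pointing down it reaches from about 0.325 to 0.925 m from the base axis. Payload 3.1 kg.
Tool frame: the origin (TCP) lies between the finger pads; the fingertips stand 14 mm ahead of it and the grasp point (between the pads) lies 5 mm behind it (ctrl.finger_overhang is the distance from the TCP to the fingertips, in m); z points along the fingers, y is the line along which they close (so a half turn about z gives the same grasp; the last joint's range is limited). The gripper opens to 85 mm and grips with 20 to 120 N. Pads are 22 mm wide; open, the fingers measure 114 mm over their backs; the gripper's body (76 mm by 85 mm) begins 54 mm behind the grasp point. The pads swing forward as they close: fully open they stand 13 mm farther back than shut.
Start: joints at [-1.418, 0.217, 1.613, -0, 1.311, -0.112], TCP at [0.164, -0.603, 0.245] pointing down, gripper open.
Joint ranges: [-2.75, 2.75], [-0.78, 2.1], [0.31, 2.55], [-1.13, 4.27], [0.13, 2.63], [-2.58, 2.58]. Speed limits (rad/s): [2.79, 2.79, 3.14, 3.14, 3.14, 3.14].

## Interface

Orientations are given as a rotation vector (axis times angle).
In Python, from plant import ctrl gives the robot as it stands. The module is installed in compiled form; this text tells all that it offers.
- The arm moves only by the shell command python3 -m inch 'ROWS'. ROWS is JSON, a list that holds one entry, the list of rows, each a list of 7 numbers: the closure, from 0 (fully open) to 1 (shut), then the shift along the tool's x, y, z in cm, then the turn, a rotation vector about the tool's x, y, z in rad. In form: [[[gripper, x, y, z, rx, ry, rz], ...]]. A call has 1 to 20 rows; each row shifts and turns the commanded pose from where the row before left it, along the tool's axes as they then stand; what a row does not reach is not made up. A row lasts 1/10 s, in which the tool goes at most 50 mm and 8.59 degrees, less where a joint would pass 70% of its speed; a pose out of reach is approached as far as the arm can. A call is refused whole if a number of a shift passes 5 or a number of a turn 0.15, either way. A call with a gripper value outside its range is refused whole. The fingers move at their own pace and stop on an object; the grip force is fixed at half the most. Time passes only in rows, so rows that do not move let the fingers close. It gives the time, the measured TCP pose, the force, the opening and the grip force at its end, in the units of the state.
- ctrl.observe(): the state, without advancing time (a new reading comes with each control period).
- ctrl.snapshot(name): name is "scene" or "top" or "wrist"; returns a dict with "image" (480x640x3 uint8, red, green, blue), "mtx" (3x3 intrinsics, pixels), "world_to_cam" (4x4, takes a point from world to camera coordinates). Camera axes: x right, y down, z forward; pixel columns grow to the right and rows downward; lengths in m; the calibration is good to about 2 mm. A picture is of the moment at which its call begins. There is no depth.
- ctrl.hand_in(): hands the job in; it is judged then, once.
The state is a dict: "time": time; "joint_positions": joint angles; "qvel": joint speeds; "joint_torque": joint torques, N m; "ee_pos": TCP position; "ee_rot": TCP orientation; "ft_force": force on the tool from outside, world axes, zero at the start; "wrist_torque": the same for the moment, N m; "gripper_width": finger opening in m; "grasp_force": force on a finger pad.
Only numpy, scipy, OpenCV 4.12 (cv2) and the standard library are available. Lean on these libraries where they do the work, as an engineer would, in place of code of your own. Each camera call takes 0.05 s, during which the arm holds its last target. There are 200 camera calls.

## Working session

There is one attempt and no reset: what is moved stays moved. The work goes in short steps, Python scripts to look and compute and a shell command to move; the robot and the scene stay as the last step left them, time stands still between calls to the robot, and variables do not carry over. Pictures are saved under pics/ and viewed, at most 10 in all, crops included, and the job is handed in when it is done.

```bash
mkdir -p pics; python3 - <<'E'
from plant import ctrl
import cv2,numpy as np
for n in("scene","top"):
    s=ctrl.snapshot(n); cv2.imwrite(f"pics/{n}0.png",s["image"][...,::-1]); np.savez(f"{n}0.npz",**s)
o=ctrl.observe(); print(o["time"],o["ee_pos"],o["ee_rot"],o["gripper_width"])
E
```

```text
0.1 [ 0.16351211 -0.60248601  0.24407651] [-3.11188762e+00 -4.14448911e-01 -2.25091067e-05] 0.08532749469792965
```

View pics/top0.png

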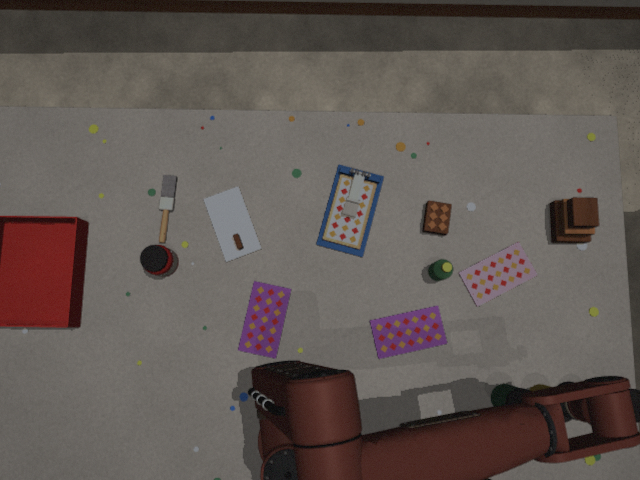

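View pics/scene0.png

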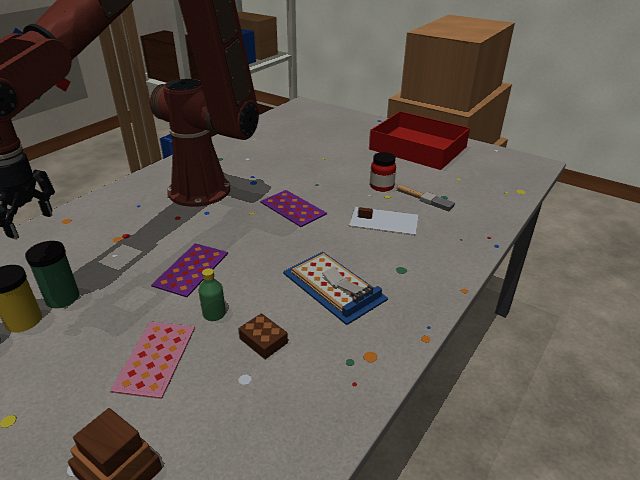

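The top view shows the cover at about (232,224) with its grip at (238,241) on the robot side. The holder is at (350,211) with its stop at the top of the picture. The scene view agrees. Next I fit both outlines.

```bash
cat > h.py <<'E'
import cv2,numpy as np
from scipy.optimize import minimize
from scipy.spatial.transform import Rotation as R
def proj(s,P):
    P=np.asarray(P,float); c=P@s["world_to_cam"][:3,:3].T+s["world_to_cam"][:3,3]
    q=c@s["mtx"].T; return q[:,:2]/q[:,2:]
def unproj(s,uv,z):
    M=s["world_to_cam"]; Rm=M[:3,:3]; C=-Rm.T@M[:3,3]
    d=Rm.T@np.linalg.inv(s["mtx"])@np.r_[uv,1]; return C+d*(z-C[2])/d[2]
def place(L,p):
    L=np.asarray(L,float); c,n=np.cos(p[2]),np.sin(p[2])
    return np.c_[p[0]+c*L[:,0]-n*L[:,1],p[1]+n*L[:,0]+c*L[:,1],L[:,2]]
def box(x0,x1,y0,y1,z0,z1): return [(x,y,z) for x in(x0,x1) for y in(y0,y1) for z in(z0,z1)]
COVER=box(-.1,.1,-.055,.055,0,.006)
HOLD=box(-.12,.13,-.07,.07,0,.008)
def blob(m,near):
    n,l,st,c=cv2.connectedComponentsWithStats(m.astype(np.uint8))
    d=np.hypot(*(c-near).T)+1e4*(st[:,4]<60); d[0]=1e9
    ys,xs=np.where(l==d.argmin()); return cv2.convexHull(np.c_[xs,ys].astype(np.int32))
def fit(s,hull,L,p0):
    K=8
    def draw(poly):
        im=np.zeros((480*2,640*2),np.uint8); cv2.fillConvexPoly(im,np.round((poly*2+.5)*2**K).astype(np.int32),255,cv2.LINE_AA,K); return im.astype(float)/255
    im=np.zeros((480,640),np.uint8); cv2.fillConvexPoly(im,hull,1); T=cv2.resize(im,None,fx=2,fy=2,interpolation=cv2.INTER_NEAREST)
    f=lambda p:np.abs(draw(cv2.convexHull(proj(s,place(L,p)).astype(np.float32))[:,0])-T).sum()
    p0=np.array(p0)
    r=minimize(f,p0,method="Nelder-Mead",options=dict(initial_simplex=p0+np.array([[0,0,0],[.01,0,0],[0,.01,0],[0,0,.08]]),xatol=1e-4,fatol=.1))
    return r.x,r.fun/T.sum()
E
python3 - <<'E'
from h import *
s=dict(np.load("top0.npz")); im=s["image"].astype(int); r,g,b=im[...,0],im[...,1],im[...,2]
hsv=cv2.cvtColor(s["image"],cv2.COLOR_RGB2HSV)
print(im[200,225],im[215,255],im[250,350],hsv[250,340])
blue=(b>r*1.6)&(b>g*1.25)&(b>50); hb=blob(blue,(350,211))
d=unproj(s,(232,224),.006); h0=unproj(s,(350,211),.008); print(d,h0)
w=(b>=r+3)&(r>105)   # try
print(cv2.minAreaRect(hb))
print("holder",fit(s,hb,HOLD,[h0[0],h0[1],-.2]))
for th in(3,8):
  w=(b>=r+th)&(r>110); hw=blob(w,(232,224)); print(cv2.minAreaRect(hw),"cover",fit(s,hw,COVER,[d[0],d[1],.35]))
E
```

```text
[132 136 141] [116 111 107] [ 36  65 102] [107 153  95]
[0.59920458 0.19832616 0.006     ] [ 0.64262757 -0.1446321   0.008     ]
((349.8346252441406, 210.2730712890625), (47.53654098510742, 83.05738830566406), 15.255120277404785)
holder (array([ 0.64195548, -0.14320525, -0.25130988]), np.float64(0.028915357447326755))
((231.9635009765625, 223.6496124267578), (66.8107681274414, 37.59173583984375), 70.01689147949219) cover (array([0.60160321, 0.19915697, 0.38365243]), np.float64(0.031039549824577396))
((231.78468322753906, 223.5328369140625), (65.78553771972656, 36.99368667602539), 70.01689147949219) cover (array([0.60272358, 0.20028515, 0.38072872]), np.float64(0.07345986631377317))
```

```bash
python3 -m inch '[[[0,2.86,-3.26,0,0,0,0],[0,2.86,-3.26,0,0,0,0],[0,2.86,-3.26,0,0,0,0],[0,2.86,-3.26,0,0,0,0],[0,2.86,-3.26,0,0,0,0],[0,2.86,-3.26,0,0,0,0],[0,2.86,-3.26,0,0,0,0],[0,2.86,-3.26,0,0,0,0],[0,2.86,-3.26,0,0,0,0],[0,2.86,-3.26,0,0,0,0],[0,2.86,-3.26,0,0,0,0],[0,2.86,-3.26,0,0,0,0],[0,2.86,-3.26,0,0,0,0],[0,2.86,-3.26,0,0,0,0],[0,2.86,-3.26,0,0,0,0],[0,2.86,-3.26,0,0,0,0],[0,2.86,-3.26,0,0,0,0],[0,2.86,-3.26,0,0,0,0],[0,2.86,-3.26,0,0,0,0],[0,2.86,-3.26,0,0,0,0]]]'
python3 -m inch '[[[0,0,0,0,0,0,-0.118],[0,0,0,0,0,0,0],[0,0,0,0,0,0,0]]]'
python3 - <<'E'
from h import *
from plant import ctrl
s=ctrl.snapshot("wrist"); cv2.imwrite("pics/w1.png",s["image"][...,::-1]); np.savez("w1.npz",**s)
o=ctrl.observe();print(o["ee_pos"],R.from_rotvec(o["ee_rot"]).as_matrix().round(3),proj(s,place(COVER,(.602,.199,.383))).round())
E
```

```text
time: 2.1
ee_pos: [0.5451, 0.1775, 0.2447]
ee_rot: [3.114, 0.415, -0.002]
ft_force: [-0.3, -0.5, 0.7]
gripper_width: 0.0855
grasp_force: 0.0
time: 2.4
ee_pos: [0.5445, 0.1755, 0.2446]
ee_rot: [3.085, 0.594, -0.002]
ft_force: [-0.4, 0.2, -0.3]
gripper_width: 0.0853
grasp_force: 0.0
[0.54447429 0.17513715 0.24480415] [[ 0.929  0.371 -0.001]
 [ 0.371 -0.929 -0.   ]
 [-0.001 -0.    -1.   ]] [[370. 226.]
 [371. 228.]
 [274. 227.]
 [273. 228.]
 [379.  26.]
 [380.  25.]
 [263.  27.]
 [262.  25.]]
```

View pics/w1.png

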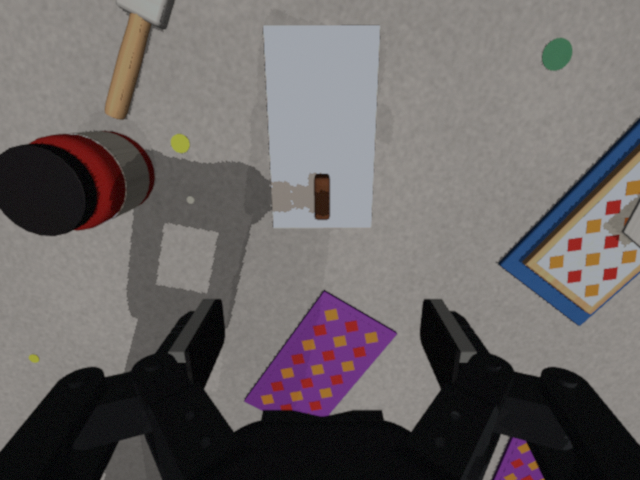

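The wrist view shows the cover's corners at (264,25), (380,25), (372,228) and (273,228), square to the tool. The grip is at (322,197) and the holder's open corners are near (500,264) and (583,325). I'll refine the cover's position.

```bash
python3 - <<'E'
from h import *
s=dict(np.load("w1.npz")); im=s["image"].astype(int); r,g,b=im[...,0],im[...,1],im[...,2]
w=(b>=r+3)&(r>120); hw=blob(w,(322,125)); print(cv2.boundingRect(hw)); p,e=fit(s,hw,COVER,[.602,.199,.383]); print(p,e)
print("grip",place([(-.06,0,.036)],p), unproj(s,(322.,175),.036),unproj(s,(322.,219),.036))
for z in(0,.008): print(z,unproj(s,(500,264),z),unproj(s,(583,325),z))
E
```

```text
(263, 25, 117, 203)
[0.60222    0.19921212 0.38136869] 0.00948228742146091
grip [[0.54653063 0.17688065 0.036     ]] [0.56931108 0.18557046 0.036     ] [0.52751098 0.16893159 0.036     ]
0 [ 0.54382532 -0.05143274  0.        ] [ 0.5096876 -0.1929492  0.       ]
0.008 [ 0.54548007 -0.04590909  0.008     ] [ 0.51207397 -0.18439262  0.008     ]
```

```bash
python3 -m inch '[[[0,0.25,-0.08,4,0,0,0],[0,0,0,4,0,0,0],[0,0,0,4,0,0,0],[0,0,0,4,0,0,0],[0,0,0,3,0,0,0],[0,0,0,2,0,0,0],[0,0,0,1,0,0,0],[0,0,0,0,0,0,0],[0,0,0,0,0,0,0],[1,0,0,0,0,0,0],[1,0,0,0,0,0,0],[1,0,0,0,0,0,0],[1,0,0,0,0,0,0],[1,0,0,0,0,0,0],[1,0,0,0,0,0,0],[1,0,0,0,0,0,0],[1,0,0,0,0,0,0]]]'
```

```text
time: 4.15
ee_pos: [0.5475, 0.1776, 0.0258]
ee_rot: [-3.084, -0.598, -0.001]
ft_force: [-0.3, 0.2, 5.3]
gripper_width: 0.0149
grasp_force: 61.8
```

```bash
python3 -m inch '[[[1,0,0,-1,0,0,0],[1,0,0,-3,0,0,0],[1,0,0,-4,0,0,0],[1,0,0,-4,0,0,0],[1,0,0,-2,0,0,0],[1,0,0,0,0,0,0.125],[1,0,0,0,0,0,0.125],[1,0,0,0,0,0,0.125],[1,0,0,0,0,0,0.125],[1,0,0,0,0,0,0.126],[1,-0.6,3.6,0,0,0,0],[1,-0.6,3.6,0,0,0,0],[1,-0.6,3.6,0,0,0,0],[1,-0.6,3.6,0,0,0,0],[1,-0.6,3.6,0,0,0,0],[1,-0.6,3.6,0,0,0,0],[1,-0.6,3.6,0,0,0,0],[1,-0.6,3.6,0,0,0,0],[1,0,0,0,0,0,0],[1,0,0,0,0,0,0]]]'
python3 - <<'E'
from h import *
from plant import ctrl
for n in("wrist","top"):
  s=ctrl.snapshot(n); cv2.imwrite(f"pics/{n}2.png",s["image"][...,::-1]); np.savez(n+"2.npz",**s)
o=ctrl.observe();print(o["ee_pos"],R.from_rotvec(o["ee_rot"]).as_matrix().round(3),o["ft_force"])
E
```

```text
time: 6.15
ee_pos: [0.4303, -0.0908, 0.1649]
ee_rot: [-3.117, 0.385, 0.002]
ft_force: [-0.2, 0.4, -1.9]
gripper_width: 0.0147
grasp_force: 61.0
[ 0.43090778 -0.08979216  0.16502746] [[ 0.971 -0.24  -0.001]
 [-0.24  -0.971  0.001]
 [-0.001 -0.001 -1.   ]] [-0.08032648  0.01289815 -1.72434178]
```

View pics/wrist2.png

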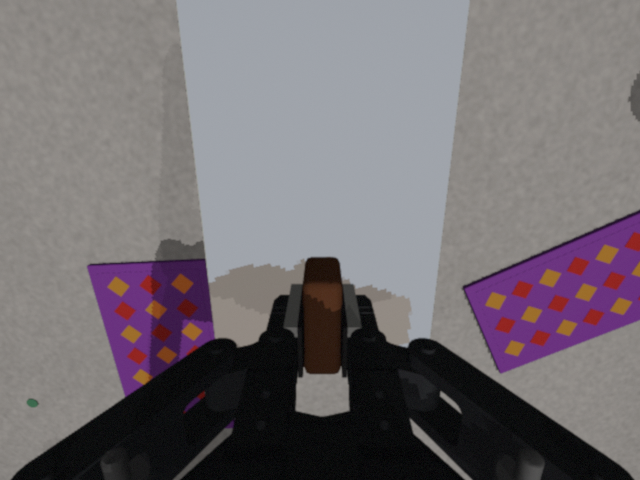

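The wrist view shows the cover held squarely: its side edges are at columns 178 and 469 in row 0, and the grip is at (322,315). The cover hides the holder here. I'll refine the holder from the other views and check how the cover sits in the hand.

```bash
python3 - <<'E'
from h import *
HS=HOLD+box(.101,.109,-.06,.06,0,.034)
def bl(s,near):
    im=s["image"].astype(int); r,g,b=im[...,0],im[...,1],im[...,2]
    m=((b>r*1.5)&(b>g*1.2)&(b>40)).astype(np.uint8); m=cv2.morphologyEx(m,cv2.MORPH_CLOSE,np.ones((5,5)))
    return blob(m>0,near)
for n,nr in(("top0",(350,211)),("scene0",(335,285)),("top2",(350,211))):
    s=dict(np.load(n+".npz")); h=bl(s,nr); print(n,cv2.boundingRect(h),fit(s,h,HS,[.643,-.143,-.24]))
s=dict(np.load("wrist2.npz"))
# held cover predicted: TCP minus measured grasp offset
tcp=np.array([.4309,-.0898]);yaw=-.2425
P=place(box(-.1,.1,-.055,.055,.1392,.1452)+box(-.082,-.038,-.008,.008,.1752,.1752),(tcp[0]+.06*np.cos(yaw),tcp[1]+.06*np.sin(yaw),yaw))
q=proj(s,P);print(q[[1,3,5,7]].round(1),q[8::2].round(1))
im=s["image"].astype(int)
for row in(5,60,120,180,240):
    m=np.where((im[row,:,2]>=im[row,:,0]+4)&(im[row,:,0]>110))[0]; 
    L=[q[3]+(q[7]-q[3])*(row-q[3][1])/(q[7][1]-q[3][1]),q[1]+(q[5]-q[1])*(row-q[1][1])/(q[5][1]-q[1][1])]
    print(row,m.min(),m.max(),[round(x[0],1) for x in L])
E
```

```text
top0 (317, 165, 67, 92) (array([ 0.64198675, -0.1431712 , -0.2513926 ]), np.float64(0.023860798322778234))
scene0 (284, 252, 104, 73) (array([ 0.64041113, -0.1420738 , -0.2575426 ]), np.float64(0.043951461455744724))
top2 (360, 172, 24, 85) (array([ 0.64937551, -0.17622364, -0.51185056]), np.float64(3.2471588841722254))
[[ 425.9  361.4]
 [ 215.4  362.2]
 [ 480.8 -131.1]
 [ 153.2 -129. ]] [[339.  374.7]
 [301.2 374.9]
 [340.2 281. ]
 [298.4 281.2]]
5 177 468 [np.float64(170.2), np.float64(465.7)]
60 183 462 [np.float64(177.1), np.float64(459.5)]
120 191 455 [np.float64(184.7), np.float64(452.8)]
180 198 448 [np.float64(192.3), np.float64(446.1)]
240 204 440 [np.float64(199.9), np.float64(439.4)]
```

View pics/top2.png

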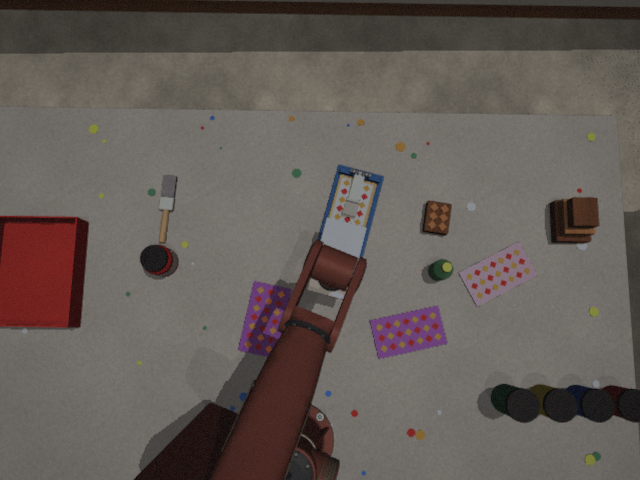

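The top view shows the cover held in line with the holder: its front is at about (345,225), just overlapping the pile's open end, still high up. My next move goes down to just above the pile, short of the lip.

```bash
python3 -m inch '[[[1,0.9,-0.06,3,0,0,0],[1,0.9,0,3,0,0,0],[1,0,0,3,0,0,0],[1,0,0,1.9,0,0,0],[1,0,0,0.3,0,0,0],[1,0,0,0,0,0,0],[1,0,0,0,0,0,0]]]'
for i in 1 2 3; do :; done
python3 - <<'E'
from h import *
from plant import ctrl
s=ctrl.snapshot("scene"); np.savez("scene3.npz",**s)
cv2.imwrite("pics/scene3.png",cv2.resize(s["image"][200:350,240:440,::-1],(800,600),interpolation=cv2.INTER_CUBIC))
o=ctrl.observe();print(o["ee_pos"],o["ft_force"],o["wrist_torque"])
E
```

```text
time: 6.95
ee_pos: [0.4501, -0.0942, 0.0545]
ee_rot: [3.118, -0.379, 0.004]
ft_force: [0.4, -0.4, -1.9]
gripper_width: 0.0151
grasp_force: 61.0
[ 0.45026727 -0.09439924  0.05478262] [ 0.13316357  0.36895975 -1.75836654] [-0.02701132  0.04084314 -0.01760211]
```

View pics/scene3.png

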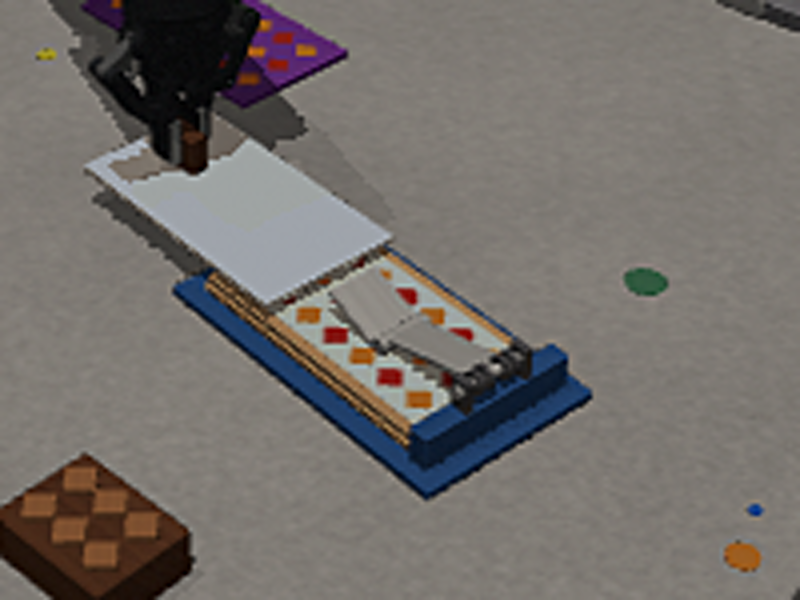

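The crop shows the cover level and square over the pile's open end. Its front edge runs from (270,303) to (390,238), ahead of the lip. Next I lower it onto the pile, watching the force.

```bash
python3 -m inch '[[[1,0,0,0.3,0,0,0],[1,0,0,0.2,0,0,0],[1,0,0,0,0,0,0],[1,0,0,0,0,0,0]]]'; python3 -m inch '[[[1,0,0,0.1,0,0,0],[1,0,0,0.1,0,0,0],[1,0,0,0,0,0,0],[1,0,0,0,0,0,0]]]'; python3 -m inch '[[[1,0,0,0.1,0,0,0],[1,0,0,0,0,0,0],[1,0,0,0,0,0,0]]]'
```

```text
time: 7.4
ee_pos: [0.4487, -0.0943, 0.0484]
ee_rot: [-3.118, 0.381, -0.0]
ft_force: [0.8, 0.1, -2.2]
gripper_width: 0.015
grasp_force: 61.0
time: 7.8
ee_pos: [0.4487, -0.0943, 0.0462]
ee_rot: [-3.118, 0.381, 0.0]
ft_force: [-0.2, 0.4, -1.7]
gripper_width: 0.0148
grasp_force: 61.0
time: 8.1
ee_pos: [0.4489, -0.0944, 0.0455]
ee_rot: [3.118, -0.381, 0.0]
ft_force: [-1.1, 0.5, 1.6]
gripper_width: 0.0146
grasp_force: 61.4
```

```bash
python3 -m inch '[[[1,0.4,0,-0.05,0,0,0],[1,0.6,0,0,0,0,0],[1,0.6,0,0,0,0,0],[1,0.6,0,0,0,0,0],[1,0.6,0,0,0,0,0],[1,0.6,0,0,0,0,0],[1,0.6,0,0,0,0,0],[1,0.6,0,0,0,0,0]]]'; python3 -m inch '[[[1,0.6,0,0,0,0,0],[1,0.6,0,0,0,0,0],[1,0.6,0,0,0,0,0],[1,0.6,0,0,0,0,0],[1,0.6,0,0,0,0,0],[1,0.4,0,0,0,0,0],[1,0,0,0,0,0,0]]]'
python3 - <<'E'
from h import *
from plant import ctrl
s=ctrl.snapshot("scene"); np.savez("scene4.npz",**s)
cv2.imwrite("pics/scene4.png",cv2.resize(s["image"][200:350,240:440,::-1],(800,600),interpolation=cv2.INTER_CUBIC))
o=ctrl.observe();print(o["ee_pos"],o["ft_force"],o["wrist_torque"])
E
```

```text
time: 8.9
ee_pos: [0.4939, -0.1055, 0.0458]
ee_rot: [-3.118, 0.381, 0.0]
ft_force: [-0.5, 0.6, 1.1]
gripper_width: 0.0148
grasp_force: 61.3
time: 9.6
ee_pos: [0.5261, -0.1134, 0.0458]
ee_rot: [-3.118, 0.381, 0.003]
ft_force: [-3.4, 0.5, 3.2]
gripper_width: 0.0146
grasp_force: 61.9
[ 0.52608345 -0.11341254  0.0458269 ] [-3.83423851 -0.1800296   3.42051341] [0.16868132 0.51266766 0.06945232]
```

View pics/scene4.png

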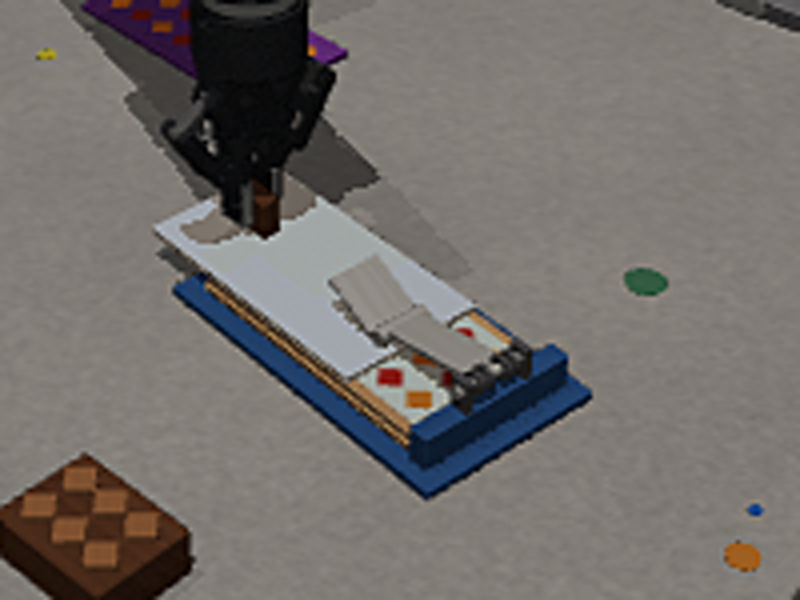

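The crop shows the cover passing under the lifted arm, with its front edge from (347,377) to (475,305), square to the pile. The push force is about 4 N. I'll continue, then approach the stop in small steps.

```bash
python3 -m inch '[[[1,0.6,0,0,0,0,0],[1,0.6,0,0,0,0,0],[1,0.6,0,0,0,0,0],[1,0.6,0,0,0,0,0],[1,0.6,0,0,0,0,0],[1,0.6,0,0,0,0,0],[1,0.6,0,0,0,0,0],[1,0.6,0,0,0,0,0],[1,0.3,0,0,0,0,0],[1,0,0,0,0,0,0]]]'; python3 -m inch '[[[1,0.2,0,0,0,0,0],[1,0.2,0,0,0,0,0],[1,0,0,0,0,0,0]]]';  python3 -m inch '[[[1,0.2,0,0,0,0,0],[1,0.1,0,0,0,0,0],[1,0,0,0,0,0,0]]]'
```

```text
time: 10.65
ee_pos: [0.5756, -0.1257, 0.0458]
ee_rot: [-3.118, 0.381, 0.002]
ft_force: [-3.8, 0.7, 4.4]
gripper_width: 0.0149
grasp_force: 61.9
time: 10.95
ee_pos: [0.5791, -0.1266, 0.0458]
ee_rot: [-3.118, 0.381, 0.003]
ft_force: [-5.0, 0.7, 4.6]
gripper_width: 0.015
grasp_force: 61.9
time: 11.25
ee_pos: [0.5817, -0.1272, 0.0458]
ee_rot: [-3.118, 0.381, 0.004]
ft_force: [-6.2, 1.9, 4.3]
gripper_width: 0.015
grasp_force: 61.9
```

```bash
python3 -m inch '[[[1,0.1,0,0,0,0,0],[1,0.1,0,0,0,0,0],[1,0,0,0,0,0,0]]]';  python3 -m inch '[[[1,0.1,0,0,0,0,0],[1,0,0,0,0,0,0]]]'
```

```text
time: 11.55
ee_pos: [0.5836, -0.1277, 0.0458]
ee_rot: [-3.118, 0.381, 0.004]
ft_force: [-6.1, 1.7, 5.9]
gripper_width: 0.015
grasp_force: 61.9
time: 11.75
ee_pos: [0.5846, -0.1279, 0.0458]
ee_rot: [-3.118, 0.381, 0.004]
ft_force: [-6.7, 1.5, 5.1]
gripper_width: 0.015
grasp_force: 61.9
```

```bash
python3 -m inch '[[[1,0.1,0,0,0,0,0],[1,0,0,0,0,0,0]]]';  python3 -m inch '[[[1,0.1,0,0,0,0,0],[1,0,0,0,0,0,0]]]';python3 -m inch '[[[1,0.1,0,0,0,0,0],[1,0,0,0,0,0,0]]]'
```

```text
time: 11.95
ee_pos: [0.5855, -0.1282, 0.0458]
ee_rot: [-3.118, 0.381, 0.004]
ft_force: [-5.7, 1.7, 5.3]
gripper_width: 0.0148
grasp_force: 61.9
time: 12.15
ee_pos: [0.5863, -0.1284, 0.0458]
ee_rot: [-3.118, 0.381, 0.005]
ft_force: [-6.9, 1.5, 6.0]
gripper_width: 0.0152
grasp_force: 62.2
time: 12.35
ee_pos: [0.5863, -0.1283, 0.0458]
ee_rot: [-3.118, 0.381, 0.009]
ft_force: [-9.1, 2.5, 8.4]
gripper_width: 0.0149
grasp_force: 62.5
```

```bash
python3 -m inch '[[[1,0.1,0,0,0,0,0],[1,0,0,0,0,0,0]]]';python3 -m inch '[[[1,0.1,0,0,0,0,0],[1,0,0,0,0,0,0]]]'
python3 - <<'E'
from h import *
from plant import ctrl
s=ctrl.snapshot("scene")
cv2.imwrite("pics/scene5.png",cv2.resize(s["image"][200:350,240:440,::-1],(800,600),interpolation=cv2.INTER_CUBIC))
E
```

```text
time: 12.55
ee_pos: [0.5863, -0.1284, 0.0458]
ee_rot: [-3.117, 0.381, 0.013]
ft_force: [-11.3, 2.2, 10.9]
gripper_width: 0.0152
grasp_force: 62.8
time: 12.75
ee_pos: [0.5863, -0.1283, 0.0458]
ee_rot: [-3.117, 0.38, 0.016]
ft_force: [-15.0, 2.9, 12.9]
gripper_width: 0.0146
grasp_force: 63.2
```

View pics/scene5.png

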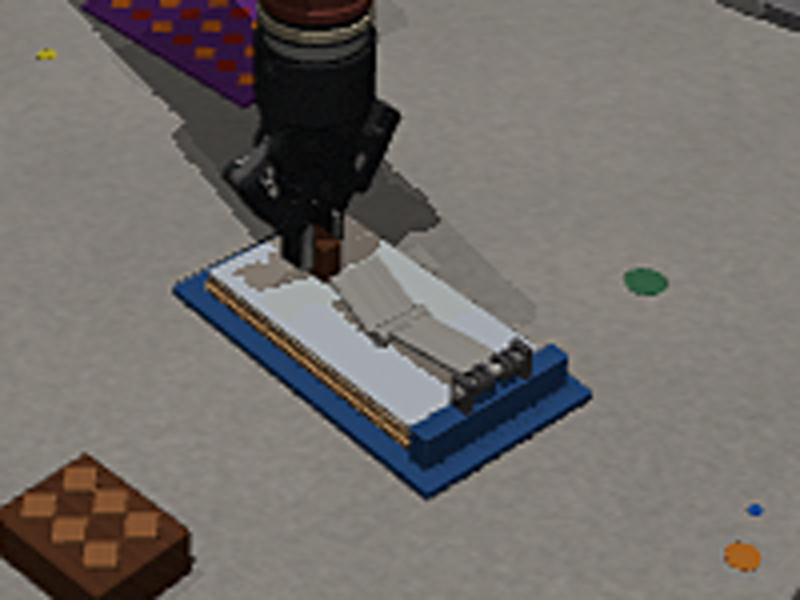

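The crop shows the cover fully in against the blue stop, flush over the pile, with the arm's foot on it. The force confirms contact: the TCP has stopped and the push has risen to 15 N. Now I relieve the push, open and lift away.

```bash
python3 -m inch '[[[1,-0.3,0,0,0,0,0],[1,0,0,0,0,0,0],[0,0,0,0,0,0,0],[0,0,0,0,0,0,0],[0,0,0,0,0,0,0],[0,0,0,0,0,0,0],[0,0,0,0,0,0,0],[0,0,0,0,0,0,0],[0,0,0,0,0,0,0],[0,0,0,-0.5,0,0,0],[0,0,0,-2,0,0,0],[0,0,0,-4,0,0,0],[0,0,0,-4,0,0,0],[0,0,0,-4,0,0,0],[0,0,0,-2,0,0,0],[0,0,0,0,0,0,0],[0,-4,0,0,0,0,0],[0,-4,0,0,0,0,0],[0,0,0,0,0,0,0]]]'
python3 - <<'E'
from h import *
from plant import ctrl
s=ctrl.snapshot("scene")
a=cv2.resize(s["image"][220:330,270:400,::-1],(650,550),interpolation=cv2.INTER_CUBIC); cv2.imwrite("pics/scene6.png",a)
w=ctrl.snapshot("wrist"); cv2.imwrite("pics/wrist6.png",w["image"][...,::-1])
print(ctrl.observe()["ft_force"])
E
```

```text
time: 14.7
ee_pos: [0.5026, -0.1068, 0.2057]
ee_rot: [-3.116, 0.38, 0.019]
ft_force: [0.1, 0.9, -0.9]
gripper_width: 0.0854
grasp_force: 0.0
[ 0.75615789 -0.16346298  0.09223926]
```

View pics/scene6.png

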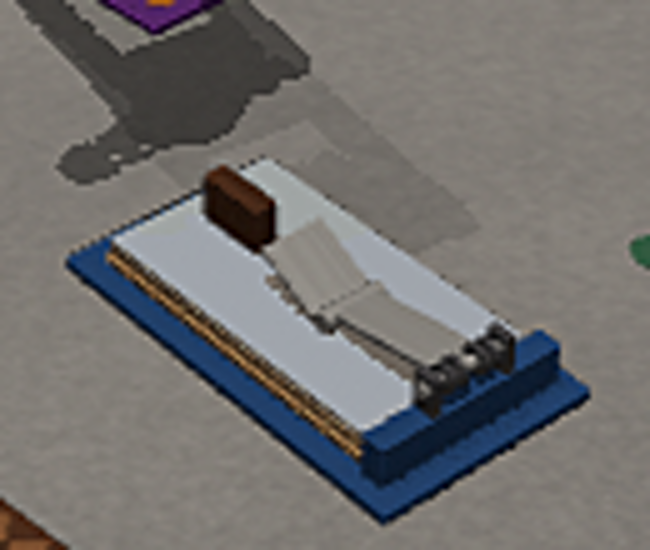

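View pics/wrist6.png

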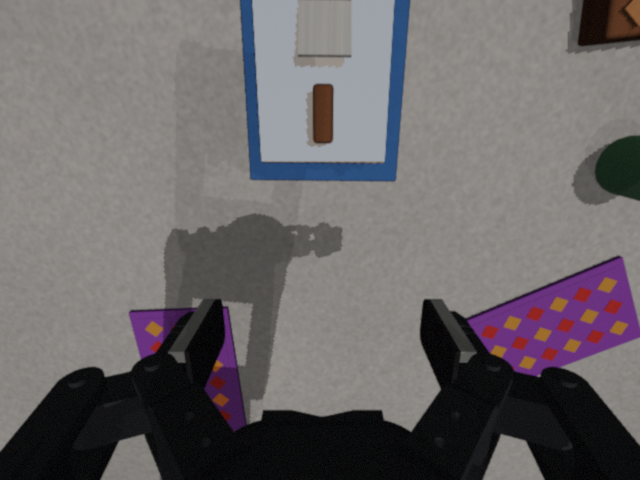

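Both views show the cover released, flat and flush with the pile, and up against the stop. The arm's foot is on it and the grip, at (322,113) in the wrist view, is at the open end. The rear edges of the prints line up with the cover's.

```bash
python3 -c "
from plant import ctrl
print(ctrl.hand_in())"
```

```text
the job is handed in; nothing more can be done
None
```

The cover board is home against the back stop, lying flat under the arm's foot on both prints and released; the job was handed in after about 15 s of robot time, and no verdict was returned.

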